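# Seat the high letter and push the quoin finger-tight

### The arm

A 6-joint arm with a two-finger parallel gripper is mounted at the origin on a cart in front of the work surface, level with it; the furniture and walls round the work are solid. World frame = base frame: x ahead of the robot, y to its left, z up, the work surface at z = 0. Lengths are in m, angles in rad, forces in N, time in s.
With the tool pointing down it reaches from about 0.4 to 0.825 m from the base axis. Payload 7 kg.
Tool frame: the origin (TCP) lies between the finger pads; the fingertips stand 8 mm ahead of it and the grasp point (between the pads) lies 11 mm behind it (arm.finger_overhang is the distance from the TCP to the fingertips, in m); z points along the fingers, y is the line along which they close (so a half turn about z gives the same grasp; the last joint's range is limited). The gripper opens to 88 mm and grips with 3 to 60 N. Pads are 19 mm wide; open, the fingers measure 130 mm over their backs; the gripper's body (78 mm by 193 mm) begins 47 mm behind the grasp point.
Start: joints at [-0.993, 0.359, 0.012, 0, -1.224, -0.288], TCP at [0.193, -0.647, 0.235] pointing down, gripper open.
Joint ranges: [-3.07, 3.07], [-1.43, 2.12], [-1.02, 1.25], [-3.03, 1.67], [-3.05, -0], [-3.03, 3.03]. Speed limits (rad/s): [2.39, 2.39, 3.01, 3.14, 3.14, 3.14].

### API

Orientations are given as [roll, pitch, yaw] about the fixed x, y, z axes, in that order (R = Rz(yaw) Ry(pitch) Rx(roll)).
In Python, from station import arm gives the robot as it stands.
- The arm moves only by the tool move_arm, never from a script. Its argument "rows" is text: rows parted by semicolons, each of 7 numbers parted by spaces: the turn, a rotation vector about the tool's x, y, z in degrees, then the shift along the tool's x, y, z in m, then the finger opening in m, from 0 to 0.0876. A call has 1 to 8 rows; each row shifts and turns the commanded pose from where the row before left it, along the tool's axes as they then stand; what a row does not reach is not made up. A row lasts 1/8 s, in which the tool goes at most 62.5 mm and 10.7 degrees, less where a joint would pass 70% of its speed; a pose out of reach is approached as far as the arm can. A call is refused whole if a number of a shift passes 0.0625 or a number of a turn 10.7, either way. A call with a gripper value outside its range is refused whole. The fingers move at their own pace and stop on an object; "squeeze" is the grip in N (left out, the last holds). Time passes only in rows, so rows that do not move let the fingers close. It gives the time, the measured TCP pose, the force, the opening and the grip force at its end, in the units of the state.
- arm.get_state(): the state, without advancing time (a new reading comes with each control period).
- arm.grab_frame(name): name is "side" or "top"; returns (picture, depth): 480x640x3 uint8, blue, green, red; 480x640 float32, m along the optical axis (not along the pixel's ray), 0 where there is no reading.
- arm.camera_model(name): a dict with "mtx" (3x3 intrinsics, pixels), "camera_from_world" (4x4, takes a point from world to camera coordinates). Camera axes: x right, y down, z forward; pixel columns grow to the right and rows downward; lengths in m; the calibration is good to about 2 mm. A picture is of the moment at which its call begins. camera_model takes no time and is no camera call.
- arm.job_done(): hands the job in; it is judged then, once.
The state is a dict: "t": time; "q": joint angles; "qd": joint speeds; "joint_efforts": joint torques, N m; "eef_pos": TCP position; "ee_rot": TCP orientation; "force": force on the tool from outside, world axes, zero at the start; "moment": the same for the moment, N m; "width": finger opening in m; "gripper_force": force on a finger pad.
Only numpy, scipy, OpenCV 4.12 (cv2) and the standard library are available. Lean on these libraries where they do the work, as an engineer would, in place of code of your own. Each camera call takes 0.05 s, during which the arm holds its last target. There are 200 camera calls.

### The job

A form of four wooden letters is being locked up in the steel chase, but one letter is riding high: press that letter gently straight down with your closed fingertips until it is seated, level with the others, without touching the other three letters. Only then push the one steel quoin wedge that stands back from its mate, at its thick end with the fingertips, in along the mate until it jams finger-tight. Leave the tight quoin and the loose tools round the chase alone, grip and lift nothing, and finish with the hand withdrawn.

Things in the scene. Friction and masses are not known exactly. Their poses are not given: they have to be found in the camera images.
- chase: Dark steel frame flat on the bench, fixed, 179 (x) by 332 mm (y), bars 16 mm wide and high. Origin at its centre on the bench top, x away from the robot, y to the left, z up; turned up to 15 degrees. Inside, from the robot's side: a 50 mm wide row with two quoins, a 16 mm footstick, four letters in a row (41 mm of wood between neighbours), wood up to the far bar. All the wood is 16 mm high.
- high_letter: The wooden letter block that stands higher than the other three: 42 (x) by 26 (y) by 24.5 mm high, in any of the four places, its underside 7 to 10 mm above the bench at the start. It slides only up and down; about 3 N moves it, it stays where it is left, and it stops dead when its underside meets the bench. Origin at the centre of its underside, axes as the chase.
- high_letter_face (a point): Centre of the high letter's top face: 31 to 35 mm above the bench at the start, 24.5 mm when seated.
- low_letter_1: One of the three other wooden letter blocks, 42 x 26 x 24.5 mm, seated on the bench and fixed; not to be touched. Origin at the centre of its underside, axes as the chase.
- low_letter_2: As low_letter_1, in another place of the row.
- low_letter_3: As low_letter_1, in another place of the row.
- loose_quoin_mate: Fixed steel wedge of the loose quoin, against the chase bar on the robot's side, 60 mm long (y), 17 mm high. Origin on the bench half-way along it and in the middle of the 50 mm wide quoin row; axes as the chase. This quoin lies in the left or the right half of the row, the tight one in the other. Its slanting face guides the loose wedge.
- loose_quoin: Sliding wedge of the loose quoin, steel, 60 mm long, 17 mm high, 30 mm wide at the thick end, which faces -y of the chase. Axes as its mate, origin the same as the mate's when home. It starts 14 to 22 mm back (to -y). About 3 N on the thick end slides it along the mate, to +y and by 8 mm in 60 to +x, until it stops dead against the footstick; it stays where it is left.
- loose_quoin_butt (a point): Point to push on the wedge's thick end, 9 mm above the bench and 19 to 22 mm from the footstick. When home it is at x = 6, y = -34 mm in the mate's frame (the thick end then still stands 4 mm out past the mate). On its -y side is an empty bay of 55 mm or more, down to the bench and 50 mm wide between footstick and chase bar, for the fingers.
- tight_quoin: The other quoin, both wedges together, home and fixed; not to be touched. 60 mm long, 50 mm wide, 17 mm high; its origin as that of loose_quoin_mate.
- loupe: Black stand loupe, 48 mm across, 43 mm high, loose on the bench past the left end of the chase. Origin at the centre of its underside.
- quoin_key: Steel T-shaped key, 111 x 61 x 12 mm, lying loose past the right end of the chase. Origin at the centre of its underside.
- planer: Wooden planer block, 81 x 156 x 38 mm, loose to the left of the chase. Origin at the centre of its underside.
- tweezers: Steel tweezers, about 120 mm long and 8 mm high, lying loose just beyond the chase's far bar. Origin at the centre of the underside.
Not all that is in view belongs to the job. What is shaped like the loose_quoin_mate but green or red is not meant.

How it is judged:
On the way:
1. the high letter is pressed down and seated while the loose quoin still stands back (z of high_letter_face in the frame of chase below 0.0265 m and y of loose_quoin_butt in the frame of loose_quoin_mate below -0.045 m), for 0.2 s.
At the end, for the whole second after the job is handed in: The high letter's face is within 2 mm of its seated height (24.5 mm above the bench), the loose wedge is within 2.5 mm of its home position along the mate, and both are at rest (z of high_letter_face in the frame of chase below 0.0265 m and y of loose_quoin_butt in the frame of loose_quoin_mate above -0.0365 m and linear speed of each of loose_quoin, high_letter below 0.01 m/s); the robot touches nothing.
It fails at once if another letter or the tight quoin is touched (over 1.5 N) (contact force between any of the fingers, the arm and low_letter_1 above 1.5 N or contact force between any of the fingers, the arm and low_letter_2 above 1.5 N or contact force between any of the fingers, the arm and low_letter_3 above 1.5 N or contact force between any of the fingers, the arm and tight_quoin above 1.5 N).
It fails at once if the high letter is pulled up (4 mm or more above where it can start) (z of high_letter_face in the frame of chase above 0.039 m).
It fails at once if the high letter is pressed or pinched hard (over 35 N) (contact force between the fingers and high_letter above 35 N).
It fails at once if the loose wedge is pushed or pinched hard (over 35 N) (contact force between the fingers and loose_quoin above 35 N).
It fails at once if a loose tool is shifted by more than 15 mm (distance of any of loupe, quoin_key, planer, tweezers from where it was at the start of the episode above 0.015 m).
It also fails if it takes over 45 s, if anything falls off the work surface, if the arm or the gripper's body presses on something with over 40 N, if the wrist force passes 120 N, or if a joint passes its speed limit or range.

## Working session

There is one attempt and no reset: what is moved stays moved. The work goes in short steps, Python scripts to look and compute and a tool call to move; the robot and the scene stay as the last step left them, time stands still between calls to the robot, and variables do not carry over. Pictures are saved under pics/ and viewed, at most 10 in all, crops included, and the job is handed in when it is done.

Besides the shell and the picture viewer there is one more tool, called as name(argument=value, ...) on one line, values as JSON. move_arm: Moves the arm, as the interface text tells. Its arguments: {"type":"object","properties":{"rows":{"type":"string"},"squeeze":{"type":"number"}},"required":["rows"]}

```bash
mkdir -p pics; ls; python3 - <<'E'
from station import arm
import cv2,numpy as np
for n in("top","side"):
    im,d=arm.grab_frame(n); cv2.imwrite(f"pics/{n}0.png",im); np.savez(f"{n}0.npz",im=im,d=d,**arm.camera_model(n))
    m=arm.camera_model(n); print(n,m["mtx"].round(1).tolist(),m["camera_from_world"].round(3).tolist())
print(arm.get_state())
E
```

```text
pics
top [[486.0, 0.0, 323.6], [0.0, 486.0, 241.1], [0.0, 0.0, 1.0]] [[0.007, -1.0, -0.005, 0.051], [-0.99, -0.007, -0.138, 0.536], [0.138, 0.006, -0.99, 1.043], [0.0, 0.0, 0.0, 1.0]]
side [[452.0, 0.0, 311.8], [0.0, 452.0, 237.5], [0.0, 0.0, 1.0]] [[-0.999, -0.047, -0.009, 0.536], [-0.009, 0.365, -0.931, 0.056], [0.047, -0.93, -0.365, 1.158], [0.0, 0.0, 0.0, 1.0]]
{'t': 0.1, 'q': array([-9.92901280e-01,  3.59291140e-01,  1.11362188e-02, -3.14005425e-04,
       -1.22407974e+00, -2.88074062e-01]), 'qd': array([-6.99437780e-05, -3.27712375e-03,  2.50866634e-03,  1.71247731e-03,
        1.21419681e-03,  2.12109998e-04]), 'joint_efforts': array([-9.62076811e-04, -5.84166133e+01,  2.93753654e+01,  7.01559126e+00,
        1.01581856e-02, -6.52761241e-05]), 'eef_pos': array([ 0.19273861, -0.64645048,  0.23372477]), 'ee_rot': array([ 3.14012971e+00, -1.25641327e-04, -2.85187849e+00]), 'force': array([0.49109082, 0.38347141, 0.01722829]), 'moment': array([0.00068114, 0.01269833, 0.03453513]), 'gripper_force': 0.0, 'width': 0.08779104426787415}
```

View pics/top0.png

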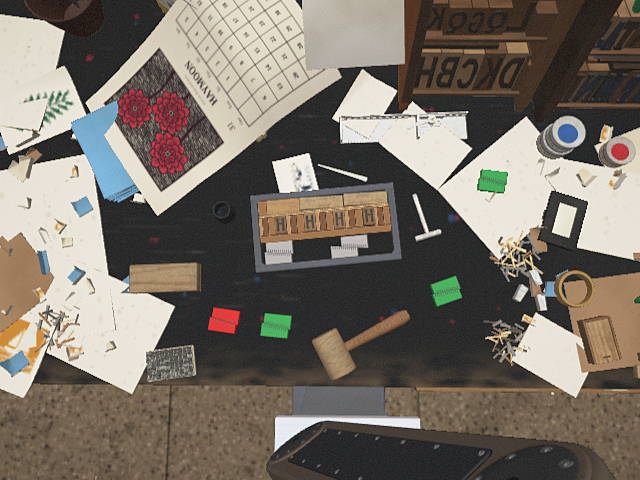

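View pics/side0.png

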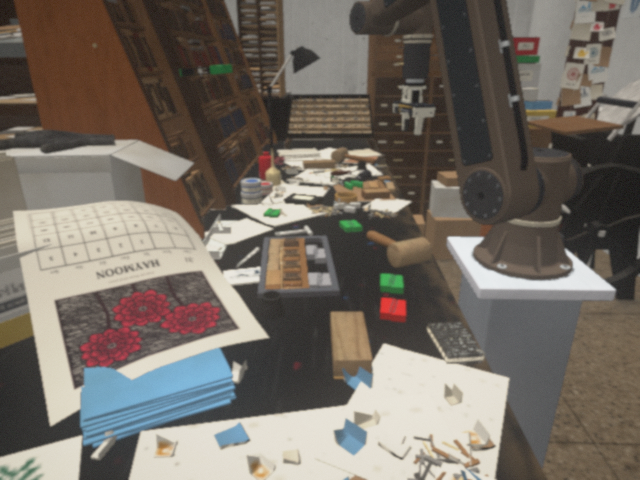

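The top view shows the chase at about (325,228), four letters "H" at (281,222), (310,220), (339,218) and (368,216), the tight quoin at (278,252), and the loose quoin at (348,246). I'll enlarge it and measure.

```bash
cat > h.py <<'E'
import numpy as np,cv2
def load(n):
    z=np.load(n); return z["im"],z["d"],z["mtx"],z["camera_from_world"]
def plane(px,K,T,h):
    px=np.atleast_2d(np.asarray(px,float)); r=np.c_[(px-K[:2,2])/[K[0,0],K[1,1]],np.ones(len(px))]@T[:3,:3]
    c=-T[:3,:3].T@T[:3,3]; return c+r*((h-c[2])/r[:,2])[:,None]
def cloud(d,K,T):
    v,u=np.mgrid[:480,:640]; P=np.stack([(u-K[0,2])/K[0,0]*d,(v-K[1,2])/K[1,1]*d,d],-1)
    return (P-T[:3,3])@T[:3,:3]
def proj(P,K,T):
    c=np.asarray(P)@T[:3,:3].T+T[:3,3]; return c[...,:2]/c[...,2:]*[K[0,0],K[1,1]]+K[:2,2]
E
python3 - <<'E'
from h import *
im,d,K,T=load("top0.npz")
P=cloud(d,K,T)
# chase outline: grey-blue bars
hsv=cv2.cvtColor(im,cv2.COLOR_BGR2HSV)
print("bar px",im[262,330],hsv[262,330],"bench",im[280,330],"depth bar z",P[262,330],"bench z",P[285,330])
m=np.zeros((480,640),np.uint8); m[180:275,245:405]=(im[180:275,245:405].max(2)>55)
m=cv2.morphologyEx(m,cv2.MORPH_OPEN,np.ones((3,3)))
c=max(cv2.findContours(m,0,1)[0],key=cv2.contourArea)
box=cv2.boxPoints(cv2.minAreaRect(c)); print(box.round(1).tolist())
W=plane(cv2.approxPolyDP(cv2.convexHull(c),6,True)[:,0],K,T,.016); print(W.round(4),np.linalg.norm(W-np.roll(W,1,0),axis=1))
Wb=plane(c[:,0],K,T,.016); r=cv2.minAreaRect((Wb[:,:2]*1000).astype(np.float32)); print(r)
for (u,v) in [(281,222),(310,220),(339,218),(368,216)]:
    print(np.median(P[v-3:v+4,u-3:u+4,2]))
cr=cv2.resize(im[178:280,245:405],None,fx=5,fy=5,interpolation=cv2.INTER_CUBIC); cv2.imwrite("pics/c1.png",cr)
im,d,K,T=load("side0.npz"); P=cloud(d,K,T)
cr=cv2.resize(im[225:305,245:355],None,fx=7,fy=7,interpolation=cv2.INTER_CUBIC); cv2.imwrite("pics/c2.png",cr)
E
```

```text
bar px [120 112 109] [112  23 120] bench [44 43 42] depth bar z [0.49122361 0.03996887 0.01466818] bench z [ 0.44036922  0.03953398 -0.00348777]
[[247.0, 182.8000030517578], [393.20001220703125, 169.3000030517578], [401.5, 259.20001220703125], [255.1999969482422, 272.6000061035156]]
[[ 0.642   0.2247  0.016 ]
 [ 0.6802  0.1634  0.016 ]
 [ 0.6771 -0.1018  0.016 ]
 [ 0.5013 -0.12    0.016 ]
 [ 0.4674  0.2062  0.016 ]] [0.175645   0.07220788 0.26522417 0.17677098 0.3279694 ]
((586.181884765625, 53.714385986328125), (208.82437133789062, 331.25262451171875), 5.678539276123047)
0.024783924059231317
0.023452140123256634
0.023821804140925763
0.03246494905966695
```

View pics/c1.png

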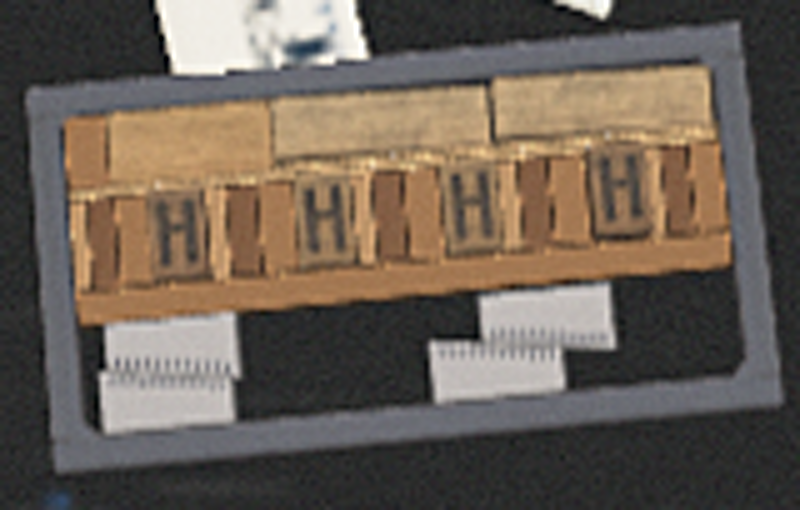

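View pics/c2.png

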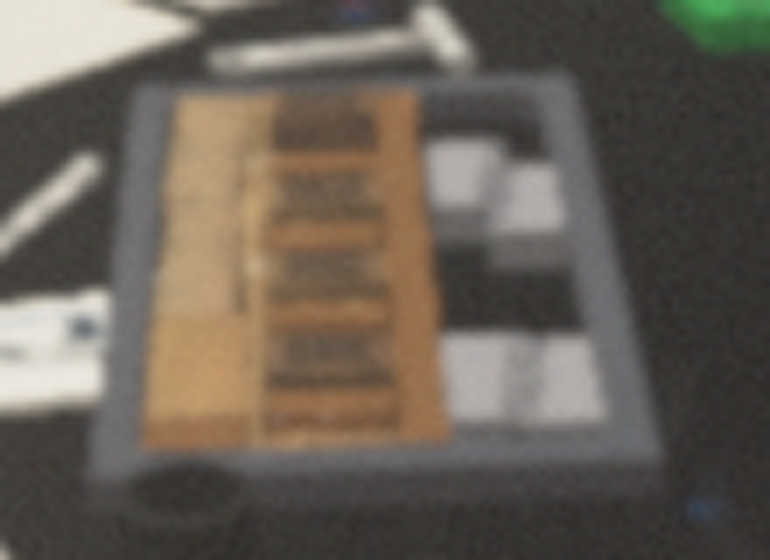

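```bash
python3 - <<'E'
from h import *
im,d,K,T=load("top0.npz"); P=cloud(d,K,T)
px=lambda a:(np.array(a,float)+.5)/5-.5+[245,178]
C=plane(px([(27,90),(738,22),(783,403),(56,471)]),K,T,.016); print("corners",C.round(4).tolist(),np.linalg.norm(C-np.roll(C,1,0),axis=1).round(4))
o=C.mean(0)[:2]; e=(C[0]-C[1]+C[3]-C[2])[:2]; yaw=np.arctan2(-e[0],e[1]); R=np.array([[np.cos(yaw),-np.sin(yaw)],[np.sin(yaw),np.cos(yaw)]])
print("centre",o,"yaw",np.degrees(yaw))
loc=lambda W:(np.atleast_2d(W)[:,:2]-o)@R
for h,n,q in[(.0325,"high",[(585,150),(645,143),(654,232),(597,239)]),(.0245,"low3",[(443,160),(493,155),(500,250),(447,255)]),(.0245,"low1",[(150,192),(203,189),(210,275),(155,279)]),
 (.017,"wedge",[(479,297),(611,285),(616,348),(485,345)]),(.017,"mate",[(429,341),(563,345),(566,390),(437,404)]),(.016,"footstick near edge",[(80,325),(730,267)])]:
    W=plane(px(q),K,T,h); print(n,"world c",W.mean(0).round(4),"local",(loc(W)*1000).round(1).tolist(),"lc",(loc(W).mean(0)*1000).round(1))
reg=np.zeros(d.shape,bool); reg[195:235,262:400]=1
for lo,hi in((.0285,.038),):
    m=reg&(P[...,2]>lo)&(P[...,2]<hi); n,l,s,c=cv2.connectedComponentsWithStats(m.astype(np.uint8))
    i=1+s[1:,4].argmax(); Q=P[l==i]; print("depth high",s[i],Q.mean(0).round(4),np.median(Q[:,2]),"local c",loc(Q).mean(0)*1000,loc(Q).min(0)*1000,loc(Q).max(0)*1000)
g=reg*0; hsv=cv2.cvtColor(im,cv2.COLOR_BGR2HSV); m=np.zeros(d.shape,np.uint8); m[230:262,320:375]=im[230:262,320:375].min(2)>150
n,l,s,c=cv2.connectedComponentsWithStats(m); 
for i in range(1,n):
    if s[i,4]>20:
        v,u=np.where(l==i); L=loc(plane(np.c_[u,v],K,T,.017))*1000; print("quoin blob",s[i],L.min(0),L.max(0), np.median(P[l==i][:,2]))
E
```

```text
corners [[0.643, 0.2247, 0.016], [0.6771, -0.1023, 0.016], [0.5008, -0.1204, 0.016], [0.4678, 0.2067, 0.016]] [0.1761 0.3288 0.1772 0.3288]
centre [0.57217742 0.05216539] yaw 5.859161677459899
high world c [ 0.5944 -0.0462  0.0325] local [[32.2, -86.3], [32.8, -113.6], [-8.0, -113.1], [-8.8, -87.4]] lc [  12.1 -100.1]
low3 world c [0.5891 0.0208 0.0245] local [[35.4, -22.4], [35.5, -45.3], [-8.3, -44.0], [-8.3, -20.0]] lc [ 13.6 -32.9]
low1 world c [0.575  0.1524 0.0245] local [[33.4, 111.2], [32.5, 87.2], [-7.2, 87.3], [-6.6, 112.2]] lc [13.  99.5]
wedge world c [ 0.5383 -0.0144  0.017 ] local [[-27.6, -32.8], [-27.9, -92.9], [-56.7, -92.1], [-49.7, -33.3]] lc [-40.5 -62.8]
mate world c [0.5148 0.0077 0.017 ] local [[-45.5, -8.3], [-53.1, -68.4], [-73.5, -67.6], [-74.3, -9.1]] lc [-61.6 -38.3]
footstick near edge world c [0.5484 0.0501 0.016 ] local [[-23.0, 148.5], [-24.6, -147.7]] lc [-23.8   0.4]
depth high [362 206  14  20 201] [ 0.5951 -0.046   0.032 ] 0.031846064728254415 local c [  12.77546975 -100.02423598] [  -8.35860944 -113.08556876] [ 33.56959373 -87.04555287]
quoin blob [331 235  37  23 495] [-72.88184149 -91.07217356] [-27.41902881  -8.26087189] 0.016659546901449312
```

Measurements agree with the given sizes:

| Item | Result |
|---|---|
| High letter | rightmost, face at (0.595,-0.046), z≈0.032 |
| Chase yaw | 5.86° |
| Loose wedge | butt at chase (-45,-92.5) mm, about 20 mm back |

I'll close the fingers, align tool y with chase y, and travel high.

move_arm(rows="0 0 10.7 0 0 0 0; 0 0 0 -0.038 0.046 0 0; 0 0 0 -0.038 0.046 0 0; 0 0 0 -0.038 0.046 0 0; 0 0 0 -0.038 0.046 0 0; 0 0 0 -0.038 0.046 0 0; 0 0 0 -0.038 0.046 0 0; 0 0 0 -0.038 0.046 0 0", squeeze=5)

```text
t: 1.1
eef_pos: [0.425, -0.2974, 0.2345]
ee_rot: [3.142, 0.0, -3.039]
force: [1.0, -0.2, 0.0]
width: 0.0128
gripper_force: 0.0
```

move_arm(rows="0 0 0 -0.038 0.046 0 0; 0 0 0 -0.038 0.046 0 0; 0 0 0 -0.038 0.046 0 0; 0 0 0 -0.038 0.046 0 0; 0 0 0 0 0 0 0; 0 0 0 0 0 0 0")

```text
t: 1.85
eef_pos: [0.5562, -0.1003, 0.234]
ee_rot: [3.142, -0.001, -3.038]
force: [-1.0, -0.1, -0.0]
width: 0.0001
gripper_force: 0.0
```

move_arm(rows="0 0 0 -0.022 0.025 0 0; 0 0 0 -0.022 0.025 0 0; 0 0 0 0 0 0.04 0; 0 0 0 0 0 0.04 0; 0 0 0 0 0 0.04 0; 0 0 0 0 0 0.03 0; 0 0 0 0 0 0 0; 0 0 0 0 0 0 0")

```text
t: 2.85
eef_pos: [0.5958, -0.0471, 0.0859]
ee_rot: [-3.141, 0.001, -3.039]
force: [0.4, 0.3, 0.4]
width: 0.0005
gripper_force: 0.0
```

```bash
python3 - <<'E'
from station import arm
from h import *
for n in("top","side"):
    im,d=arm.grab_frame(n)
    cr=im[120:290,240:410] if n=="top" else im[160:310,230:380]
    cv2.imwrite(f"/tmp/{n}.png",cv2.resize(cr,(390,390)))
cv2.imwrite("pics/above.png",np.hstack([cv2.imread("/tmp/top.png"),cv2.imread("/tmp/side.png")]))
E
```

```text
(no output)
```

View pics/above.png

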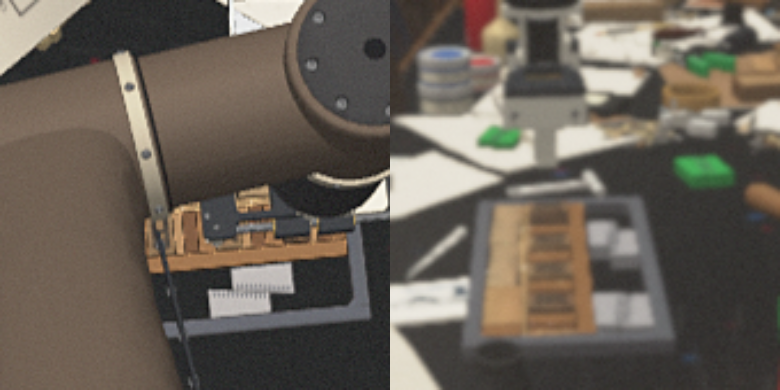

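The side view shows the tip at picture (545,160), over the far-end letter's column, as planned. I'll descend and press in small steps.

move_arm(rows="0 0 0 0 0 0.02 0; 0 0 0 0 0 0.016 0; 0 0 0 0 0 0.004 0; 0 0 0 0 0 0.002 0; 0 0 0 0 0 0.002 0; 0 0 0 0 0 0.002 0; 0 0 0 0 0 0 0")

```text
t: 3.82
eef_pos: [0.5956, -0.0462, 0.0388]
ee_rot: [3.142, 0.001, -3.038]
force: [0.6, -0.3, 0.8]
width: 0.0006
gripper_force: 0.6
```

move_arm(rows="0 0 0 0 0 0.001 0; 0 0 0 0 0 0.001 0; 0 0 0 0 0 0.001 0; 0 0 0 0 0 0 0")

```text
t: 4.32
eef_pos: [0.5955, -0.0462, 0.0356]
ee_rot: [3.142, 0.001, -3.038]
force: [1.5, 0.0, 1.7]
width: 0.0002
gripper_force: 0.9
```

move_arm(rows="0 0 0 0 0 0.001 0; 0 0 0 0 0 0.001 0; 0 0 0 0 0 0 0")

```text
t: 4.7
eef_pos: [0.5953, -0.0462, 0.0335]
ee_rot: [-3.142, 0.0, -3.038]
force: [1.8, 0.9, 1.6]
width: 0.0005
gripper_force: 1.0
```

move_arm(rows="0 0 0 0 0 0.001 0; 0 0 0 0 0 0 0")

```text
t: 4.95
eef_pos: [0.5953, -0.0462, 0.0328]
ee_rot: [-3.142, 0.0, -3.038]
force: [0.2, 0.9, 4.0]
width: 0.001
gripper_force: 2.5
```

move_arm(rows="0 0 0 0 0 0.0005 0; 0 0 0 0 0 0 0")

```text
t: 5.2
eef_pos: [0.5953, -0.0462, 0.0328]
ee_rot: [-3.141, 0.0, -3.038]
force: [-0.8, 1.2, 9.6]
width: 0.0006
gripper_force: 4.5
```

Stopped dead with the tip at 24.8 mm, so the letter is seated. Lifting, then moving over the bay.

move_arm(rows="0 0 0 0 0 -0.02 0; 0 0 0 0 0 -0.04 0; 0 0 0 0.029 -0.0105 0 0; 0 0 0 0.0295 -0.0105 0 0; 0 0 0 0 0 0 0; 0 0 0 0 0 0 0")

```text
t: 5.95
eef_pos: [0.5391, -0.0732, 0.092]
ee_rot: [-3.142, -0.0, -3.039]
force: [0.6, -0.1, 0.3]
width: 0.0004
gripper_force: 0.0
```

```bash
python3 - <<'E'
from station import arm
from h import *
print(arm.get_state()["eef_pos"])
for n in("top","side"):
    im,d=arm.grab_frame(n); m=arm.camera_model(n); np.savez(f"{n}1.npz",im=im,d=d,**m)
    P=cloud(d,m["mtx"],m["camera_from_world"])
    if n=="side":
        m2=(abs(P[...,0]-.539)<.06)&(abs(P[...,1]+.073)<.06)&(P[...,2]>.05)&(P[...,2]<.1); Q=P[m2]; print(len(Q),Q.min(0) if len(Q) else 0,Q.max(0) if len(Q) else 0)
        for z in np.arange(.05,.1,.01):
            q=Q[abs(Q[:,2]-z)<.005]; print(z,len(q),q.min(0)[:2] if len(q) else 0,q.max(0)[:2] if len(q) else 0)
    cr=im[150:300,240:410] if n=="top" else im[180:310,230:360]
    cv2.imwrite(f"/tmp/{n}.png",cv2.resize(cr,(390,390)))
cv2.imwrite("pics/bay.png",np.hstack([cv2.imread("/tmp/top.png"),cv2.imread("/tmp/side.png")]))
E
```

```text
[ 0.53910157 -0.07321042  0.09195263]
46 [ 0.52938865 -0.066543    0.08335912] [ 0.5512945  -0.05417593  0.09988531]
0.05 0 0 0
0.060000000000000005 0 0 0
0.07 0 0 0
0.08000000000000002 4 [ 0.54037418 -0.06436568] [ 0.54857913 -0.06160884]
0.09000000000000001 26 [ 0.52938865 -0.066543  ] [ 0.5512945  -0.05450693]
```

View pics/bay.png

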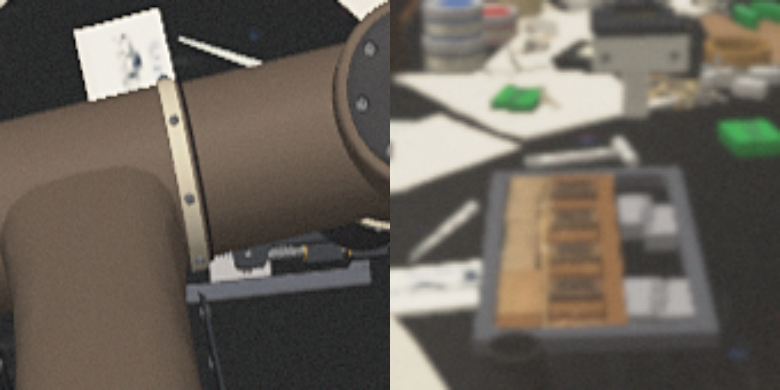

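The side view shows the tip at picture (635,112), in line with the bay column; the wedge still stands back. Descending.

move_arm(rows="0 0 0 0 0 0.03 0; 0 0 0 0 0 0.03 0; 0 0 0 0 0 0.008 0; 0 0 0 0 0 0.004 0; 0 0 0 0 0 0.003 0; 0 0 0 0 0 0.003 0; 0 0 0 0 0 0 0")

```text
t: 6.92
eef_pos: [0.5393, -0.0731, 0.0144]
ee_rot: [3.142, 0.001, -3.039]
force: [0.0, -0.4, -0.1]
width: 0.0003
gripper_force: 0.0
```

move_arm(rows="0 0 0 0 0.003 0 0; 0 0 0 0 0.003 0 0; 0 0 0 0 0.002 0 0; 0 0 0 0 0.002 0 0; 0 0 0 0 0.002 0 0; 0 0 0 0 0.002 0 0; 0 0 0 0 0 0 0")

```text
t: 7.8
eef_pos: [0.5378, -0.0592, 0.0141]
ee_rot: [-3.142, 0.0, -3.038]
force: [0.9, -0.2, -1.0]
width: 0.0001
gripper_force: 0.3
```

move_arm(rows="0 0 0 -0.0003 0.002 0 0; 0 0 0 -0.0003 0.002 0 0; 0 0 0 -0.0003 0.002 0 0; 0 0 0 0 0 0 0")

```text
t: 8.3
eef_pos: [0.538, -0.053, 0.0141]
ee_rot: [3.142, 0.0, -3.038]
force: [0.1, -1.3, 0.3]
width: 0.0006
gripper_force: 1.0
```

move_arm(rows="0 0 0 -0.0003 0.002 0 0; 0 0 0 -0.0003 0.002 0 0; 0 0 0 -0.0003 0.002 0 0; 0 0 0 0 0 0 0")

```text
t: 8.8
eef_pos: [0.5382, -0.0468, 0.014]
ee_rot: [3.141, -0.0, -3.038]
force: [-0.2, -1.6, 1.2]
width: 0.0009
gripper_force: 0.6
```

```bash
python3 - <<'E'
from station import arm
from h import *
print(arm.get_state()["force"])
o=np.array([.5722,.0522]);y=np.radians(5.86);R=np.array([[np.cos(y),-np.sin(y)],[np.sin(y),np.cos(y)]])
im,d=arm.grab_frame("top"); m=arm.camera_model("top")
cv2.imwrite("pics/t3.png",cv2.resize(im[178:280,245:405],None,fx=5,fy=5,interpolation=cv2.INTER_CUBIC))
E
```

```text
[-0.19840491 -1.57912961  1.18453295]
```

View pics/t3.png

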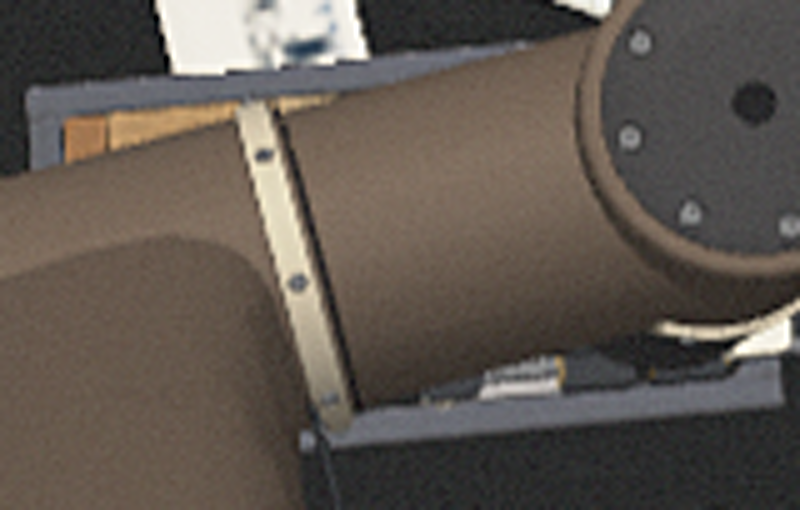

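The arm hides the wedge. The reaction is about 1.6 N in -y, which means pushing. I'll continue by force.

move_arm(rows="0 0 0 -0.0002 0.0015 0 0; 0 0 0 -0.0002 0.0015 0 0; 0 0 0 0 0 0 0")

```text
t: 9.22
eef_pos: [0.5383, -0.044, 0.0141]
ee_rot: [3.142, -0.0, -3.039]
force: [-0.3, -2.1, 0.3]
width: 0.0004
gripper_force: 1.0
```

move_arm(rows="0 0 0 -0.0002 0.0015 0 0; 0 0 0 -0.0002 0.0015 0 0; 0 0 0 0 0 0 0")

```text
t: 9.6
eef_pos: [0.5384, -0.0409, 0.0141]
ee_rot: [3.142, -0.0, -3.038]
force: [-0.5, -2.9, 1.4]
width: 0.0002
gripper_force: 1.0
```

move_arm(rows="0 0 0 -0.0001 0.001 0 0; 0 0 0 -0.0001 0.001 0 0; 0 0 0 0 0 0 0")

```text
t: 9.98
eef_pos: [0.5385, -0.0392, 0.0141]
ee_rot: [-3.141, -0.0, -3.038]
force: [1.6, -5.1, 1.5]
width: 0.0005
gripper_force: 2.4
```

move_arm(rows="0 0 0 -0.0001 0.001 0 0; 0 0 0 0 0 0 0")

```text
t: 10.22
eef_pos: [0.5384, -0.0391, 0.0141]
ee_rot: [-3.14, -0.001, -3.038]
force: [2.0, -10.2, -0.4]
width: 0.0009
gripper_force: 5.5
```

move_arm(rows="0 0 0 0 0.0005 0 0; 0 0 0 0 0 0 0")

```text
t: 10.48
eef_pos: [0.5384, -0.039, 0.0141]
ee_rot: [-3.14, -0.001, -3.038]
force: [4.1, -13.7, 0.2]
width: 0.0003
gripper_force: 7.0
```

Jammed dead at 13.7 N. Backing off, lifting, and withdrawing to the right.

move_arm(rows="0 0 0 0 -0.004 0 0; 0 0 0 0 -0.006 0 0; 0 0 0 0 0 0 0; 0 0 0 0 0 -0.03 0; 0 0 0 0 0 -0.05 0; 0 0 0 0 0 -0.05 0; 0 0 0 0 0 -0.05 0; 0 0 0 0.02 -0.055 0 0")

```text
t: 11.48
eef_pos: [0.5288, -0.1024, 0.1988]
ee_rot: [-3.141, 0.009, -3.033]
force: [0.6, -1.0, -1.1]
width: 0.0005
gripper_force: 0.0
```

move_arm(rows="0 0 0 0.02 -0.055 0 0; 0 0 0 0.02 -0.055 0 0; 0 0 0 0.02 -0.055 0 0; 0 0 0 0.02 -0.055 0 0; 0 0 0 0.02 -0.055 0 0; 0 0 0 0 0 0 0; 0 0 0 0 0 0 0")

```text
t: 12.35
eef_pos: [0.4538, -0.388, 0.1937]
ee_rot: [3.141, -0.0, -3.04]
force: [0.9, 0.6, -0.2]
width: 0.0004
gripper_force: 0.0
```

```bash
python3 - <<'E'
from station import arm
from h import *
im,d=arm.grab_frame("top"); m=arm.camera_model("top");P=cloud(d,m["mtx"],m["camera_from_world"])
for (u,v) in [(281,222),(310,220),(339,218),(368,216)]: print(np.median(P[v-3:v+4,u-3:u+4,2]))
print(arm.get_state()["force"])
cv2.imwrite("pics/end.png",cv2.resize(im[178:280,245:405],None,fx=5,fy=5,interpolation=cv2.INTER_CUBIC))
E
```

```text
0.02393826233787566
0.02362283368071149
0.02371506433922856
0.023873644408460088
[0.17140209 0.84574423 0.76676742]
```

View pics/end.png

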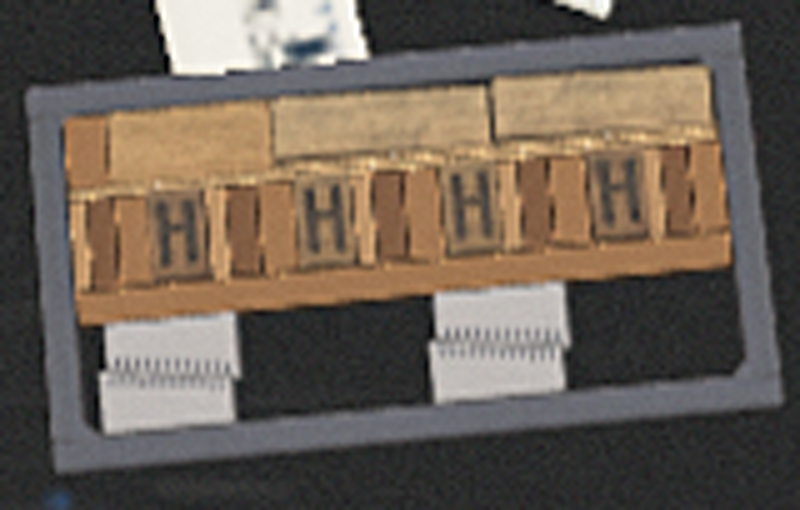

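The right quoin, at (500,340), now matches the tight one, with the wedge against the footstick. All four letters are level at about 24 mm.

```bash
python3 -c "
from station import arm
print(arm.job_done())"
```

```text
the job is handed in; nothing more can be done
None
```

The high letter is seated level with the others, the loose quoin is pushed in until it jammed finger-tight, the hand is withdrawn, and the job is handed in (no verdict was returned).

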